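# Stack the flanged hub and crank disc on the press drive seat

### The arm

A 7-joint arm with a two-finger parallel gripper is mounted at the origin on the work surface. World frame = base frame: x ahead of the robot, y to its left, z up, the work surface at z = 0. Lengths are in mm, angles in rad, forces in N, time in s.
With the tool pointing down it reaches from about 425 to 875 mm from the base axis. Payload 4.7 kg.
Tool frame: the origin (TCP) lies at the very end of the fingers, on their centre line; the grasp point (between the pads) lies 19 mm behind it (hold_point_z is the distance from the TCP to the grasp point, in mm); z points along the fingers, y is the line along which they close (so a half turn about z gives the same grasp; the last joint's range is limited). The gripper opens to 85 mm and grips with 20 to 120 N. Pads are 22 mm wide; open, the fingers measure 114 mm over their backs; the gripper's body (76 mm by 85 mm) begins 54 mm behind the grasp point. The pads swing forward as they close: fully open they stand 13 mm farther back than shut.
Start: joints at [-1.14, 0.321, -0.07, 1.45, 0.023, 1.371, -0.057], TCP at [263.172, 594.361, 231.349] pointing down, gripper open.
Joint ranges: [-2.86, 2.86], [-0.3, 2.09], [-1.38, 1.24], [0.06, 2.45], [-1.56, 4.7], [0.09, 2.05], [-2.69, 2.69]. Speed limits (rad/s): [2.57, 2.57, 3.14, 3.14, 3.14, 3.14, 3.14].

### API

Orientations are given as a 3x3 rotation matrix whose columns are the frame's x, y, z axes.
In Python, from station import move_pose, line_to, set_joints, grip, pause, ik, camera, Unreachable, hand_in, get_time_s, get_joint_positions, get_qd, get_joint_torque, get_eef_pos, get_tcp_rot, get_ft_force, get_moment, get_width, get_gripper_force, hold_point_z gives the robot as it stands. The module is installed in compiled form; this text tells all that it offers. Calls block until the motion is done:
- move_pose(position, orientation): joint-space move of the TCP to a pose.
- line_to(position, frame=None, feed=150, stop_force=None): straight line of the TCP; frame=None keeps the orientation; feed is the mean speed in mm/s. With stop_force (N) it stops when the force on the tool has changed by that much, and returns True; else False.
- set_joints(angles): joint-space move.
- grip(opening, newtons=None): opening from 0.0 (shut) to 1.0 (fully open); newtons is the grip in N (None keeps the last); returns when the fingers have stopped.
- pause(seconds).
- ik(position, orientation): joint angles nearest the present ones, or None.
- camera(name): name is "side" or "top" or "wrist"; returns a dict with "pixels" (400x640x3 uint8, blue, green, red), "fx", "fy", "cx", "cy" (pixels), "dist" ([k1, k2, p1, p2, k3] as OpenCV has them; the pictures are not rectified), "extrinsics" (4x4, takes a point from camera to world coordinates). Camera axes: x right, y down, z forward; pixel columns grow to the right and rows downward; lengths in mm; the calibration is good to about 2 mm. A picture is of the moment at which its call begins. There is no depth.
A pose or a line that the arm cannot do raises Unreachable and nothing moves.
- hand_in(): hands the job in; it is judged then, once.
Readings, each from a call of its own:
- get_time_s(): time.
- get_joint_positions(): joint angles.
- get_qd(): joint speeds.
- get_joint_torque(): joint torques, N m.
- get_eef_pos(): TCP position.
- get_tcp_rot(): TCP orientation.
- get_ft_force(): force on the tool from outside, world axes, zero at the start.
- get_moment(): the same for the moment, N m.
- get_width(): opening from 0.0 (shut) to 1.0 (fully open).
- get_gripper_force(): force on a finger pad.
Only numpy, scipy, OpenCV 4.12 (cv2) and the standard library are available. Lean on these libraries where they do the work, as an engineer would, in place of code of your own. Each camera call takes 0.05 s, during which the arm holds its last target. There are 200 camera calls.

### The job

Put the press drive together: seat the flanged hub, flange down, over the centring spigot of the grey bench-mounted seat, then seat the crank disc, flange down, over the spigot on top of the hub. Each one first stops on a stiff drive cross, so turn it until it drops over the cross, and leave both flanges fully home, flat on the face beneath, without disturbing the other things on the table.

Things in the scene. Friction and masses are not known exactly. Their poses are not given: they have to be found in the camera images.
- seat: Grey round seat fixed to the table, 156 mm across. Origin: centre of its underside, z up. Its seating face (124 mm across) is 16 mm up; from it a centring spigot rises 24 mm more (50 mm diameter, top edge chamfered 3 mm).
- seat_top (a point): Centre of the top of the seat's spigot, 40 mm up. On it lies a dark drive cross: two bars at right angles, each 44 mm long, 12 wide, 5 high (top 45 mm up), top edges bevelled to 9 wide. The cross's angle differs at every start and is NOT given by any pose: see it or feel for it. It is stiff (about 0.5 N m): a light touch does not turn it.
- hub: Aluminium flanged hub, loose, about 0.4 kg, flange down. Origin: centre of the underside, z up. Flange 110 mm diameter, 10 thick; neck 57 mm diameter; round collar 60 mm diameter from z = 31 to 44 mm, good to grip. Its top face at z = 44 mm is the seating face for the crank disc. Underside: see point hub_under.
- hub_top (a point): Centre of the top of the hub's own spigot (50 mm diameter, z = 44 to 68 mm, top edge chamfered 3 mm). On it lies a stiff drive cross like the seat's (bars 44 x 12 x 5 mm, z = 68 to 73 mm), its angle again not given by any pose.
- hub_under (a point): Centre of the hub's underside. Recess 52 mm diameter (1 mm play round a spigot), 24.5 deep; above it four pads leave a cross of slots 16 mm wide, 6.5 deep, along the hub's x and y, for the drive cross. At a wrong angle the hub slips 19 mm over the spigot and stops on the cross, 5 mm proud; within about 8 degrees of a right angle (every 90) it drops home, guided by bevels.
- crank: Aluminium crank disc, loose, about 0.4 kg, flange down. Origin: centre of the underside, z up. Flange 144 mm diameter, 10 thick; neck 57 mm diameter; round boss 60 mm diameter from z = 31 to 44 mm, flat top. A steel weight 24 mm across stands at x = -60 mm, top at z = 22 mm. Underside (recess, pads, cross slots along its x and y) exactly as the hub's, stopping 5 mm proud.
- crank_grip (a point): Top centre of the crank disc's fixed upright black grip, 16 to 18 mm diameter, at x = +60 mm, from the flange to z = 55 mm. Keep open fingers clear of it when gripping the boss (grip across the line from the grip to the weight). Pushing the disc round by this grip alone also turns it, but tends to cock it on the spigot.
- bottle: Bystander: white plastic bottle, 68 mm across, 170 mm tall. Origin at the centre of its underside.
- tub: Bystander: clear open plastic tub, 90 mm across, 75 mm tall. Origin at the centre of its underside.
- scale: Bystander: flat weighing scale, 110 x 140 mm, 22 mm high. Origin at the centre of its underside.
- cover: Bystander: spare flat cover disc, 100 mm across, 14 mm high, without a boss; not part of the job. Origin at the centre of its underside.
- tablet: Bystander: black tablet lying flat, 100 x 160 x 9 mm. Origin at the centre of its underside.
- wrench: Bystander: steel wrench lying flat, 170 mm long. Origin under it.
- brayer: Bystander: hand roller: black roller 36 mm across and 100 mm long (along its y), wooden handle reaching 160 mm towards its -x. Origin under the roller's centre.

How it is judged (in metres and radians):
On the way:
1. the hub is fully home, flat on the seat (z of hub in the frame of seat between 0.014 and 0.0185 m and horizontal distance between hub and seat below 0.004 m and angle between hub's own z axis and vertical below 0.04 rad), for 0.2 s.
At the end, for the whole second after the job is handed in: The hub's flange lies on the seat's face (underside 16 mm above the seat's underside, at most 2.5 mm proud) and the crank disc's flange on the hub's top face (underside 60 mm up, at most 2.5 mm proud), both within 4 mm of the seat's axis, upright within 0.04 rad, at rest and released (all of step 1 and z of crank in the frame of seat between 0.057 and 0.0625 m and horizontal distance between crank and seat below 0.004 m and angle between crank's own z axis and vertical below 0.04 rad and linear speed of each of crank, hub below 0.02 m/s); the robot touches nothing.
It fails at once if a bystander is moved more than 40 mm (distance of any of bottle, tub, scale, cover, tablet, wrench, brayer from where it was at the start of the episode above 0.04 m).
It also fails if it takes over 72 s, if anything falls off the work surface, if the arm or the gripper's body presses on something with over 40 N, if the wrist force passes 120 N, or if a joint passes its speed limit or range.

## Working session

There is one attempt and no reset: what is moved stays moved. The work goes in short steps, each a Python script; the robot and the scene stay as the last script left them, time stands still between calls to the robot, and variables do not carry over. Pictures are saved under pics/ and viewed, at most 10 in all, crops included, and the job is handed in when it is done.

```bash
mkdir -p pics; python3 - <<'E'
from station import *
import cv2,numpy as np
for n in("top","side"):
    c=camera(n);cv2.imwrite(f"pics/{n}0.png",c["pixels"]);print(n,c["fx"],c["cx"],c["cy"],c["dist"],np.round(c["extrinsics"],3).tolist())
print(get_tcp_rot(),get_time_s(),hold_point_z if not callable(hold_point_z) else hold_point_z())
E
```

```text
top 379.0058741259927 314.15452751926074 198.54821252651453 [-0.09106839  0.          0.          0.          0.        ] [[-0.026, -0.99, 0.14, 421.788], [-0.999, 0.031, 0.029, -5.376], [-0.033, -0.139, -0.99, 1150.812], [0.0, 0.0, 0.0, 1.0]]
side 426.4208999213307 314.5551685908893 200.02188805111578 [0.02920847 0.         0.         0.         0.        ] [[-0.991, -0.081, 0.106, 431.775], [-0.133, 0.544, -0.829, 1249.22], [0.01, -0.835, -0.55, 880.133], [0.0, 0.0, 0.0, 1.0]]
[[-9.14413748e-01  4.04780342e-01 -6.09718327e-04]
 [ 4.04780791e-01  9.14412340e-01 -1.60725823e-03]
 [-9.30525758e-05 -1.71650129e-03 -9.99998522e-01]] 0.1 18.700000000000003
```

View pics/top0.png

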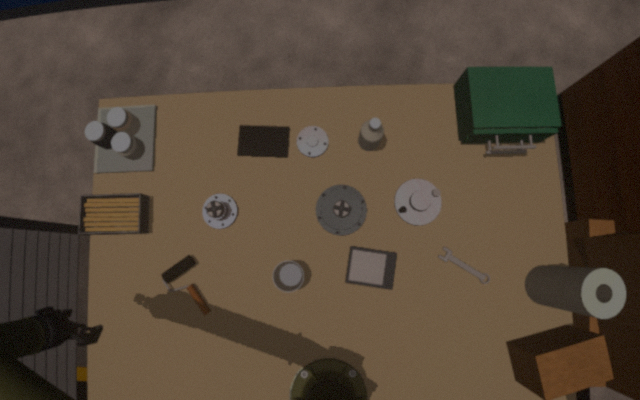

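View pics/side0.png

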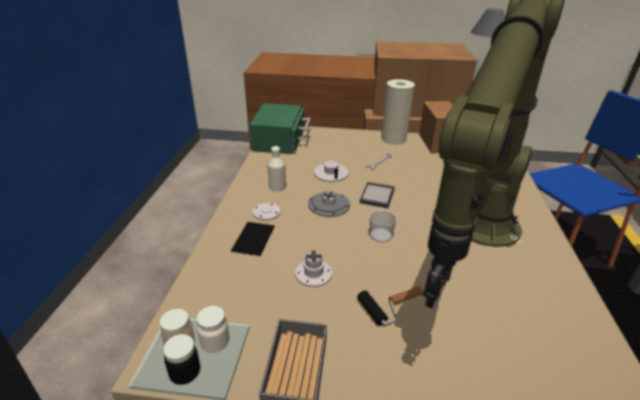

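```bash
cat > h.py <<'E'
from station import *
import cv2,numpy as np
def ray(c,px,z):
    "pixels -> world xy on plane z"
    K=np.array([[c["fx"],0,c["cx"]],[0,c["fy"],c["cy"]],[0,0,1]])
    p=cv2.undistortPoints(np.array(px,float).reshape(-1,1,2),K,np.array(c["dist"],float)).reshape(-1,2)
    E=np.array(c["extrinsics"]);d=np.c_[p,np.ones(len(p))]@E[:3,:3].T;o=E[:3,3]
    return (o+d*((z-o[2])/d[:,2])[:,None])[:,:2]
def proj(c,P):
    K=np.array([[c["fx"],0,c["cx"]],[0,c["fy"],c["cy"]],[0,0,1]]);E=np.array(c["extrinsics"]);R=E[:3,:3].T
    return cv2.projectPoints(np.array(P,float).reshape(-1,1,3),cv2.Rodrigues(R)[0],-R@E[:3,3],K,np.array(c["dist"],float))[0].reshape(-1,2)
def down(yaw):
    "tool down, closing line (tool y) at angle yaw in world"
    c,s=np.cos(yaw),np.sin(yaw); y=np.array([c,s,0]);z=np.array([0,0,-1.])
    return np.c_[np.cross(y,z),y,z]
E
python3 - <<'E'
from h import *
c=camera("top")
for n,p,z in [("hub",(219,210),10),("seat",(342,209),16),("crank",(418,202),10),("grip",(403,209),55),("wt",(435,194),22),("cover",(313,141),14),("bottle",(372,145),0),("tub",(289,277),30),("scale",(371,268),22)]:
    print(n,ray(c,[p],z)[0].round())
w=camera("wrist");E=np.array(w["extrinsics"]);R=np.array(get_tcp_rot())
print(R.T@(E[:3,3]-get_eef_pos()),(R.T@E[:3,:3]).round(3),w["fx"])
E
```

```text
hub [556. 321.]
seat [548. -55.]
crank [ 562. -287.]
grip [ 538. -231.]
wt [ 584. -337.]
cover [763.  26.]
bottle [ 747. -157.]
tub [351. 107.]
scale [ 370. -134.]
[  72.72592088   -0.17940256 -141.6041066 ] [[ 0.    -0.957 -0.29 ]
 [ 1.     0.     0.   ]
 [-0.    -0.29   0.957]] 333.4571476523151
```

```bash
python3 - <<'E'
from h import *
import pickle
D={}
for n,x,y,z in [("crank",562,-287,185),("seat",548,-55,185),("hub",556,321,215)]:
    p=get_eef_pos()
    move_pose([x,y,260],down(np.arctan2(y,x)))
    line_to([x,y,z]); pause(.15)
    D[n]=camera("wrist");cv2.imwrite(f"pics/w_{n}.png",D[n]["pixels"]); 
    if n!="hub": line_to([x,y,260])
    print(n,get_time_s(),get_joint_positions())
pickle.dump(D,open("d.pkl","wb"))
im=np.hstack([D[n]["pixels"][:,80:560] for n in D]); im=cv2.resize(im,(800,222)); 
a=np.vstack([D[n]["pixels"][:,100:540] for n in ("hub","seat")])
cv2.imwrite("pics/c1.png",cv2.resize(np.vstack([np.hstack([D["hub"]["pixels"],D["seat"]["pixels"]]),np.hstack([D["crank"]["pixels"],0*D["seat"]["pixels"]])]),(800,500)))
E
```

```text
crank 4.95 [ 0.29506007  0.26721918  0.16685808  1.46758216 -0.0444341   1.4113834
 -0.00893509]
seat 7.375 [ 5.60954535e-02  9.85488601e-02 -4.71117556e-03  1.65992289e+00
  4.63678387e-04  1.38397074e+00 -4.86480735e-02]
hub 9.425 [-0.31412667  0.32787072 -0.31702893  1.48510463  0.10352097  1.34263562
 -0.11527454]
```

View pics/c1.png

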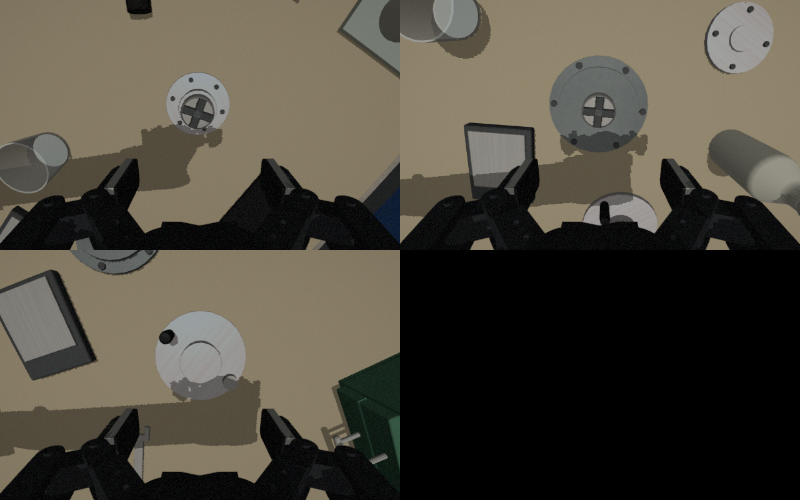

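```bash
cat >> h.py <<'E'
def rect(c,xy,z,half,s):
    "resample camera view on plane z: s px/mm; image col = +x, row = +y world"
    n=int(2*half*s);g=(np.arange(n)+.5)/s-half;X,Y=np.meshgrid(g+xy[0],g+xy[1])
    m=proj(c,np.c_[X.ravel(),Y.ravel(),np.full(X.size,z)]).astype(np.float32).reshape(n,n,2)
    return cv2.remap(c["pixels"],m,None,cv2.INTER_LINEAR)
E
python3 - <<'E'
from h import *
import pickle
D=pickle.load(open("d.pkl","rb"))
T=[]
for n,px,z,h in [("hub",(317,177),73,40),("seat",((599-400)*1.6,176),45,40),("hub",(317,177),44,64),("seat",(318,168),16,85),("crank",(320,(355-250)*1.6),44,80)]:
    xy=ray(D[n],[px],z)[0].round();s=400/(2*h)
    im=rect(D[n],xy,z,h,s);print(n,z,xy,s);
    T.append(cv2.resize(im,(264,264)))
T.append(T[0]*0)
cv2.imwrite("pics/c2.png",np.vstack([np.hstack(T[:3]),np.hstack(T[3:])]))
E
```

```text
hub 73 [554. 325.] 5.0
seat 45 [550. -49.] 5.0
hub 44 [557. 318.] 3.125
seat 16 [550. -48.] 2.3529411764705883
crank 44 [ 571. -276.] 2.5
```

View pics/c2.png

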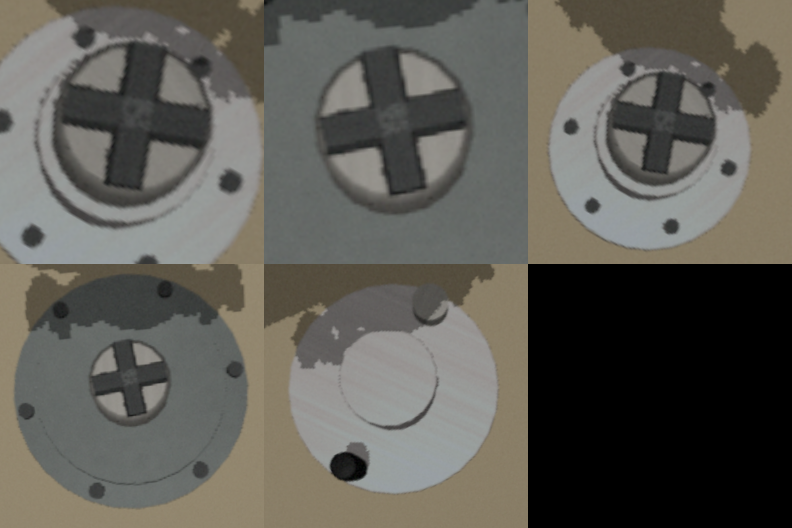

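```bash
cat >> h.py <<'E'
def cross(c,xy,z):
    xy=np.array(xy,float);s=5;h=40;im=cv2.cvtColor(rect(c,xy,z,h,s),cv2.COLOR_BGR2GRAY)
    g=(np.arange(400)+.5)/s-h;X,Y=np.meshgrid(g,g);o=np.zeros(2)
    thr=cv2.threshold(im[np.hypot(X,Y)<20].reshape(-1,1),0,255,cv2.THRESH_OTSU)[0]
    m0=cv2.morphologyEx((im<thr).astype(np.uint8),cv2.MORPH_OPEN,np.ones((25,25)))
    for _ in range(10):
        m=(m0>0)&(np.hypot(X-o[0],Y-o[1])<22.5);o=np.array([X[m].mean(),Y[m].mean()])
    w=((X-o[0])+1j*(Y-o[1]))[m]
    return xy+o,np.degrees(np.angle((w**4).sum()))/4,m.sum()/s**2,thr
E
python3 - <<'E'
from h import *
import pickle
D=pickle.load(open("d.pkl","rb"))
print(cross(D["hub"],(554,325),73),cross(D["seat"],(550,-49),45),"ideal area",44*12*2-144)
def ell(n,lo,z,xy,h,f):
    im=rect(D[n],xy,z,h,4);m=f(im).astype(np.uint8);m=cv2.morphologyEx(m,cv2.MORPH_OPEN,np.ones((9,9)))
    c=max(cv2.findContours(m,cv2.RETR_EXTERNAL,cv2.CHAIN_APPROX_NONE)[0],key=cv2.contourArea)
    (u,v),r=cv2.minEnclosingCircle(c);e=cv2.fitEllipse(cv2.convexHull(c))
    print(n,np.array(xy)+np.array([u,v])/4-h,r/4,np.array(xy)+np.array(e[0])/4-h,e[1][0]/4,e[1][1]/4)
notw=lambda im: (im[...,0].astype(int)-im[...,2]>-8)  # grey, not wood
ell("hub",0,10,(556,316),64,notw);ell("seat",0,16,(550,-48),85,notw);ell("crank",0,10,(570,-278),80,notw)
# grip / weight tops
im=rect(D["crank"],(570,-278),55,100,4);g=im.max(2);m=(g<45).astype(np.uint8);m=cv2.morphologyEx(m,cv2.MORPH_OPEN,np.ones((9,9)))
for c in cv2.findContours(m,0,1)[0]:
    if cv2.contourArea(c)<3000*3: print("grip?",cv2.contourArea(c)/16,np.array((570,-278))+np.array(cv2.minEnclosingCircle(c)[0])/4-100)
E
```

```text
(array([555.09100419, 320.100576  ]), np.float64(9.938126418830441), np.float64(944.44), 88.0) (array([549.29899523, -52.07995572]), np.float64(-11.62506902090084), np.float64(939.52), 99.0) ideal area 912
hub [555.03820038 319.82472992] 54.28738021850586 [555.08026123 319.82508087] 107.1892318725586 108.2728500366211
seat [549.19558716 -51.27970123] 75.31513977050781 [549.16308594 -51.2353363 ] 149.73622131347656 150.37481689453125
crank [ 566.31647491 -289.64893341] 73.31356811523438 [ 566.48968506 -288.01010132] 140.37721252441406 143.9424591064453
grip? 12.53125 [ 667.    -179.875]
grip? 258.84375 [ 544.5  -232.75]
```

```bash
python3 - <<'E'
from h import *
az=np.arctan2(320,555); R=down(az)
grip(1.0,60)
line_to([555.1,320,120],R)
print(line_to([555.1,320,15],R,feed=70,stop_force=10),get_eef_pos())
grip(0.0,60);pause(.2)
print(get_width(),get_gripper_force(),get_ft_force())
line_to([555.1,320,100],feed=120);pause(.2)
print(get_width(),get_gripper_force(),get_ft_force(),get_time_s())
c=camera("wrist");cv2.imwrite("pics/g1.png",c["pixels"])
E
```

```text
False [555.45306679 320.21071292  15.54312143]
0.6788867122079087 64.85399007797241 [-2.01648852 -1.37693634  6.10951377]
0.6815473980487912 65.34143686294556 [-0.04232071  0.20508612 -5.89961931] 13.7083
```

View pics/g1.png

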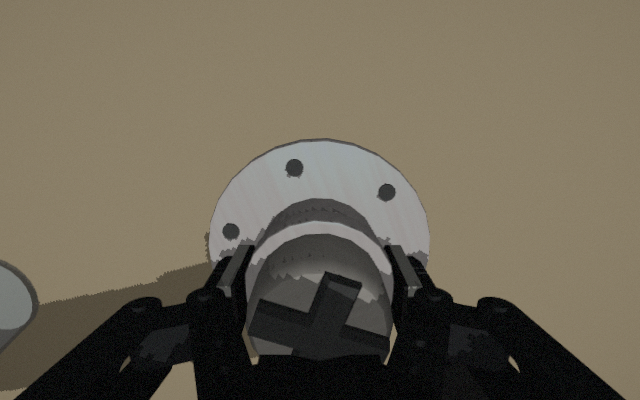

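```bash
python3 - <<'E'
from h import *
S=[549.2,-51.7]; y0=np.radians(-5-45)
move_pose([*S,110],down(y0))
pause(.2);F0=get_ft_force();print(get_joint_positions()[6],F0)
print(line_to([*S,64],feed=100,stop_force=10),get_eef_pos(),get_ft_force())
print(line_to([*S,34],feed=25,stop_force=10),get_eef_pos(),get_ft_force(),get_moment(),get_time_s())
E
```

```text
-0.8206989820404338 [-0.60468319  0.48521444 -5.88784046]
False [549.44666049 -51.6831075   64.08567777] [ 0.57424984 -1.04624271 -5.25515969]
True [548.82190471 -51.9368353   36.07068905] [-0.54340453 -0.21180604  4.87596703] [ 0.06664494  0.19893753 -0.00778776] 17.0
```

```bash
cat >> h.py <<'E'
def turn(S,a,b,zc,zhome,step=4,push=1.0,feed=20):
    "turn the held part from yaw a to b (deg) with light push; stop when it drops"
    zc0=zc
    for d in np.arange(a,b+np.sign(b-a),np.sign(b-a)*step):
        line_to([*S,zc-push],down(np.radians(d)),feed=feed)
        p=get_eef_pos();f=get_ft_force()
        print(round(d),np.round(p,1),np.round(f,1),round(get_moment()[2],2),round(get_time_s(),1))
        if p[2]<zc0-2: return d
        if f[2]>25: push-=.3
        elif f[2]<3 and push<3.5: push+=.4
E
python3 - <<'E'
from h import *
turn([549.2,-51.7],-50,50,36.0,31)
E
```

```text
-50 [548.9 -51.9  36. ] [-5.6 -1.3  5.4] -0.04 17.3
-46 [549.2 -52.   35.8] [-3.6 -0.6  6.4] 0.13 17.6
-42 [548.9 -52.   34.7] [-2.1 -0.5 -0.5] 0.09 17.8
-38 [548.7 -51.8  33.7] [-0.5 -1.9 -6. ] -0.02 18.1
```

```bash
python3 - <<'E'
from h import *
S=[549.2,-51.7]
for y in (-36,-33,-30):
    r=line_to([*S,28.5],down(np.radians(y)),feed=15,stop_force=14)
    print(y,r,np.round(get_eef_pos(),2),np.round(get_ft_force(),1),get_moment()[2].round(2),get_time_s())
    if get_eef_pos()[2]<31.8: break
E
```

```text
-36 True [548.8  -52.13  31.76] [-0.9  0.4  4.8] 0.0 18.3667
```

```bash
python3 - <<'E'
from h import *
S=[549.2,-51.7]
grip(1.0);p=get_eef_pos();line_to([p[0],p[1],120],feed=150)
move_pose([549,-52,231],down(np.radians(-5)));pause(.15)
c=camera("wrist");cv2.imwrite("pics/h2.png",rect(c,S,60,80,4))
print(cross(c,S,89),get_time_s())
x,y=566.5,-288
move_pose([x-12,y+30,200],down(np.radians(-27+0)));pause(.15)
c=camera("wrist");cv2.imwrite("pics/k2.png",rect(c,(566,-288),44,80,4))
import pickle;pickle.dump(c,open("k.pkl","wb"))
a=cv2.imread("pics/h2.png");b=cv2.imread("pics/k2.png");cv2.imwrite("pics/hk.png",cv2.resize(np.hstack([a,b]),(800,400)))
E
```

```text
(array([549.72975093, -50.87274832]), np.float64(32.86611624432109), np.float64(933.08), 94.0) 20.3
```

View pics/hk.png

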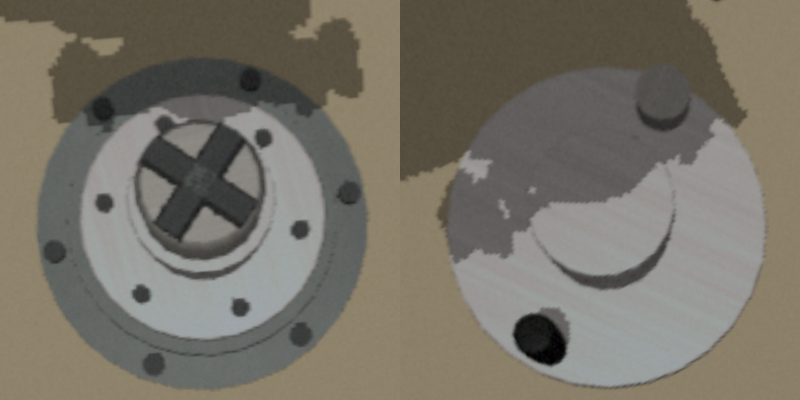

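```bash
python3 - <<'E'
from h import *
import pickle
c=pickle.load(open("k.pkl","rb"));f=lambda u,v:[566+(u-600)/2.5,-288+(v-200)/2.5,44]
w=ray(c,proj(c,[f(663,96)]),22)[0];g=ray(c,proj(c,[f(539,336)]),55)[0]
d=g-w;ang=np.degrees(np.arctan2(d[1],d[0]));print(w,g,(w+g)/2,np.hypot(*d),ang)
C=[566.6,-288.0];yaw=round(ang)-90;R=down(np.radians(yaw))
move_pose([*C,110],R)
print(line_to([*C,15],R,feed=60,stop_force=10),get_eef_pos())
grip(0.0,60);pause(.2);p=get_eef_pos()
print(yaw,p,get_width(),get_gripper_force())
line_to([p[0],p[1],150],feed=150)
S=[549.3,-51.5]
move_pose([*S,150],down(np.radians(yaw+32.9+90-ang)));pause(.2)
print(get_ft_force(),get_width(),get_time_s())
cv2.imwrite("pics/g2.png",camera("wrist")["pixels"])
E
```

```text
[ 591.32545917 -339.9140968 ] [ 543.3655443  -231.98154623] [ 567.34550174 -285.94782151] 118.10837780274383 113.95800826232986
False [ 566.9189105  -288.14558678   15.47277384]
24 [ 566.74632583 -288.29785684   15.76477518] 0.6807089203024655 64.79857206344604
[ 0.88209143 -0.15333279 -4.03151089] 0.6784811212213812 26.7167
```

View pics/g2.png

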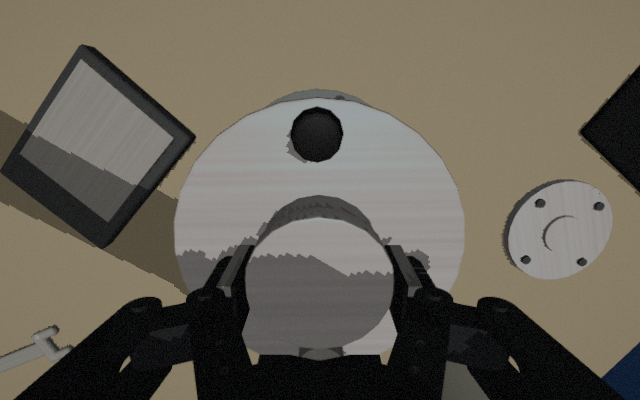

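```bash
python3 - <<'E'
from h import *
S=[549.3,-51.5]
print(line_to([*S,108],feed=100,stop_force=10),get_eef_pos(),get_ft_force())
print(line_to([*S,73],feed=25,stop_force=10),get_eef_pos(),get_ft_force(),get_moment(),get_time_s())
E
```

```text
False [549.46681742 -51.55390806 108.0471864 ] [ 0.80139869 -0.6262562  -4.73000697]
True [549.58407736 -52.38780819  75.72980206] [ 0.24619661 -0.17293634  5.71847606] [0.03332274 0.02568062 0.01991934] 28.5333
```

```bash
python3 - <<'E'
from h import *
line_to([*get_eef_pos()[:2],73.5],feed=15,stop_force=8);print(get_eef_pos(),get_ft_force())
grip(1.0);p=get_eef_pos();line_to([p[0],p[1],160],feed=150)
move_pose([480,-40,260],down(np.radians(-5)));pause(.3)
a=camera("side")["pixels"][130:290,200:440];b=camera("wrist")["pixels"]
cv2.imwrite("pics/end.png",np.hstack([cv2.resize(a,(400,267)),cv2.resize(b,(400,267))]));print(get_time_s(),get_ft_force())
E
```

```text
[549.57927793 -52.35446065  75.79033156] [-0.43741611  0.36775092  4.36030251]
30.925 [-0.47703097 -0.52192982 -0.26184755]
```

View pics/end.png

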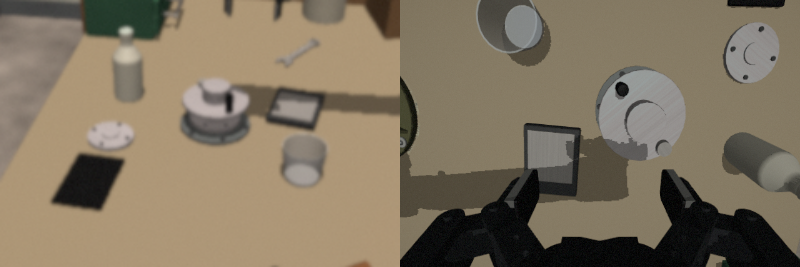

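The crank disc sits level on the hub and the bystanders are where they started. The arm is clear, so I'm handing in.

```bash
python3 -c "
from station import *
print(hand_in())"
```

```text
the job is handed in; nothing more can be done
None
```

I handed the job in at about 31 s: by my readings the hub (about 16 mm up) and the crank disc (about 60 mm up) are both fully home and released, and nothing else on the table was disturbed; the hand-in call returned no verdict.

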